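# Unfold the vice crank and clamp the jar

### The job

A glass jar stands loose in the vice of the prep board. Swing the folded red handle of the vice's crank up until it stands fully upright, then turn the crank clockwise (seen from above) by this handle until the jar is held firmly between the jaws, with about 14 N; more than 25 N would crack it. Move jaw and jar with the crank only, leave the handle upright and let go, and leave the mug, the spice jar and the coaster where they are.

Things in the scene. Friction and masses are not known exactly. Their poses are not given: they have to be found in the camera images.
- board: Wooden prep board 180 x 340 x 18 mm with a vice, fixed to the worktop. Origin: centre of its underside; z up, y along the vice from the crank to the heel. The heel, a grey fixed jaw 50 mm high with a shallow V of black rubber facing -y, stands at the +y end; the middle of its V lies at y = 123 to 147 mm, set anew each time and not measured: it must be found by feel.
- jaw: Moving jaw: black rubber face 66 x 40 mm looking to the board's +y at the jar. Origin: in the face's plane, mid-width, level with the board's top. The crank drives it to +y, 30 mm per rad. The face is sprung: once the jar is against the heel, the clamping force grows about 9 N per mm of drive (2.7 N per 0.01 rad of crank).
- jar: Clear glass jar with a white lid, body 60 mm in diameter, 99 mm high, 0.3 to 0.6 kg, loose on the board between jaw and heel, touching neither at the start. Origin: centre of its underside, z up. The jaw pushes it along the board (up to 7 N) until it meets the heel, when jaw face and V middle are 61 mm apart; then the force rises.
- crank (a joint): Crank angle about its vertical axis, rad: 0 at the start, arm along the board's +x; grows clockwise seen from above (jaw closes) to 2.3 at most; arm direction in the board's frame (cos, -sin). Stays where left, also loaded. Free turning takes 0.75 N m (about 10.3 N on the handle); each newton on the jar adds 0.03 N m (0.41 N on the handle). Jar tight at 0.9 to 1.8 rad.
- fold (a joint): Angle of the folding handle about its horizontal hinge at the outer end of the crank arm, rad: 0 flat on the arm, pointing back to the crank axis; 1.571 upright, against a firm stop. Starts at 0 to 0.3. Stays where it is left; swinging it takes 0.10 N m (2.3 N at the grip point), so a harder push towards the crank axis folds it down again.
- crank_axis (a point): Point on the crank's vertical axis at the underside of its steel arm, 54 mm above the worktop and at y = -120 mm of the board. The arm is 14 mm wide, 8 mm thick. The handle's hinge lies 73 mm along the arm from here and 20 mm higher. Below is a grey gear housing 66 x 78 mm, top 44 mm above the worktop.
- grip_point (a point): Point on the axis of the red plastic handle, 44 mm from its hinge: the place to pinch. The handle is 18 mm thick, ends 68 mm from the hinge, and turns freely about its own length, so a grip need not turn with the crank. Lying flat, its axis is 74 mm above the worktop and it can be pinched across from above.
- mug: Bystander: stoneware mug, 86 x 118 x 84 mm, near the board. Origin: underside.
- spice_jar: Bystander: small spice jar with a cork, 43 mm in diameter, 90 mm high, near the board. Origin: underside.
- coaster: Bystander: round wooden coaster, 94 mm in diameter, 9 mm thick, near the board. Origin: underside.
Things that resemble listed ones, but are neither listed nor needed, are in the scene too. What is shaped like the jar but blue or turquoise is not meant.

How it is judged:
By the outcome, as a careful person would: the job done as asked, in the order asked, and still so for the second after the job is handed in, with the robot touching nothing.
It also fails if it takes over 72 s, if anything falls off the work surface, if the arm or the gripper's body presses on something with over 40 N, if the wrist force passes 120 N, or if a joint passes its speed limit or range.

### The arm

A 6-joint arm with a two-finger parallel gripper is mounted at the origin on a cart in front of the work surface, level with it; the furniture and walls round the work are solid. World frame = base frame: x ahead of the robot, y to its left, z up, the work surface at z = 0. Lengths are in m, angles in degrees, forces in N, time in s.
With the tool pointing down it reaches from about 0.2 to 0.875 m from the base axis. Payload 3.4 kg.
Tool frame: the origin (TCP) lies on the centre line of the jaws, within the pads' length; the fingertips stand 8 mm ahead of it and the grasp point (between the pads) lies 11 mm behind it; z points along the fingers, y is the line along which they close (so a half turn about z gives the same grasp; the last joint's range is limited). The gripper opens to 94 mm and grips with 3 to 60 N. Pads are 16 mm wide; open, the fingers measure 119 mm over their backs; the gripper's body (75 mm by 177 mm) begins 78 mm behind the grasp point.
Start: joints at [-6.933, 15.808, 86.224, -0, 77.962, -6.933], TCP at [0.575, -0, 0.213] pointing down, gripper open.
Joint ranges: [-165.64, 165.64], [-43.16, 119.46], [12.63, 154.43], [-67.54, 247.53], [6.08, 155.33], [-154.97, 154.97]. Speed limits (degrees/s): [147.25, 147.25, 180, 180, 180, 180].

### API

Orientations are given as a 3x3 rotation matrix whose columns are the frame's x, y, z axes.
In Python, from station import ctrl gives the robot as it stands.
- The arm moves only by the tool arm_command, never from a script. Its argument "targets" is a list of rows, each a list of 3 entries, a list of its own where there are three numbers: the shift along the tool's x, y, z in m, then the turn, a rotation vector about the tool's x, y, z in rad, then the finger opening in m, from 0 to 0.094. In form: [[[x, y, z], [rx, ry, rz], grip], ...]. A call has 1 to 20 rows; each row is the pose to reach, as a shift and turn from the pose commanded when the call began, along the tool's axes at that moment; what a row does not reach only later rows make up. A row lasts 1/12 s, in which the tool goes at most 41.7 mm and 7.16 degrees, less where a joint would pass 70% of its speed; a pose out of reach is approached as far as the arm can. A call with a gripper value outside its range is refused whole. The fingers move at their own pace and stop on an object; "squeeze" is the grip in N (left out, the last holds). Time passes only in rows, so rows that repeat a pose let the fingers close. It gives the time, the measured TCP pose, the force, the opening and the grip force at its end, in the units of the state.
- ctrl.read_state(): the state, without advancing time (a new reading comes with each control period).
- ctrl.read_camera(name): name is "scene" or "side" or "wrist"; returns a dict with "pixels" (480x640x3 uint8, blue, green, red), "range_z" (480x640 float32, m along the optical axis (not along the pixel's ray), 0 where there is no reading), "mtx" (3x3 intrinsics, pixels), "world_from_camera" (4x4, takes a point from camera to world coordinates); the wrist camera has in their place "tool_from_camera" (4x4, takes a point from camera to tool coordinates, whose origin is the TCP and whose axes are the flange's). Camera axes: x right, y down, z forward; pixel columns grow to the right and rows downward; lengths in m; the calibration is good to about 2 mm. A picture is of the moment at which its call begins: read the wrist's pose just before it.
- ctrl.sign_off(): hands the job in; it is judged then, once.
Trained networks look in a picture, given as the dict that the camera call returned (one of the last four; its "shot" number tells which), for a name from the list of things; names that differ only in an ending like _2 or _b are one class to them, and where a whole thing is asked for, a point or a joint stands for the part that bears it (a point fixed in the world has none). Each returns a list of dicts, best first, with "confidence" (0 to 1); they miss things now and then, are a little off and sometimes report something else, mostly with a low value. They report only what shows in the picture. A call takes as long as a camera call. They do not tell look-alikes from the thing itself.
- ctrl.search_frame(picture, query): "rect" ([centre column, centre row, width, height] in pixels, round what is visible of it).
The state is a dict: "time": time; "qpos": joint angles; "joint_vel": joint speeds; "tau": joint torques, N m; "eef_pos": TCP position; "tcp_rot": TCP orientation; "contact_force": force on the tool from outside, world axes, zero at the start; "torque": the same for the moment, N m; "opening": finger opening in m; "finger_force": force on a finger pad.
Only numpy, scipy, OpenCV 4.12 (cv2) and the standard library are available. Lean on these libraries where they do the work, as an engineer would, in place of code of your own. Each camera call takes 0.05 s, during which the arm holds its last target. There are 200 camera calls.

## Working session

There is one attempt and no reset: what is moved stays moved. The work goes in short steps, Python scripts to look and compute and a tool call to move; the robot and the scene stay as the last step left them, time stands still between calls to the robot, and variables do not carry over. Pictures are saved under pics/ and viewed, at most 10 in all, crops included, and the job is handed in when it is done.

Besides the shell and the picture viewer there is one more tool, called by a JSON object that holds its "name" and its "arguments", one argument or row to a line. arm_command: Moves the arm, as the interface text tells. Its arguments: {"type":"object","properties":{"targets":{"type":"array","items":{"type":"array"}},"squeeze":{"type":"number"}},"required":["targets"]}

```bash
mkdir -p pics; cat > h.py <<'E'
import numpy as np, cv2
from station import ctrl
def cam(n):
    s=ctrl.read_state(); p=ctrl.read_camera(n)
    if n=="wrist":
        T=np.eye(4);T[:3,:3]=s["tcp_rot"];T[:3,3]=s["eef_pos"];p["W"]=T@p["tool_from_camera"]
    else: p["W"]=p["world_from_camera"]
    return p
def cloud(p):
    z=p["range_z"];v,u=np.mgrid[:480,:640];K=p["mtx"]
    c=np.stack([(u-K[0,2])/K[0,0]*z,(v-K[1,2])/K[1,1]*z,z],-1)
    w=c@p["W"][:3,:3].T+p["W"][:3,3]; w[z==0]=np.nan
    return w
E
python3 - <<'E'
from h import *
print({k:np.round(v,3) for k,v in ctrl.read_state().items()})
for n in("scene","side"):
    p=cam(n); cv2.imwrite(f"pics/{n}0.png",p["pixels"]); np.save(n+"0.npy",cloud(p)); np.save(n+"0px.npy",p["pixels"])
    print(n,p["W"].round(3).tolist(),p["mtx"].tolist())
    for q in("board","jaw","jar","crank","fold","mug","spice_jar","coaster"):
        print(q,[(np.round(r["rect"]).astype(int).tolist(),round(r["confidence"],2)) for r in ctrl.search_frame(p,q)][:3])
E
```

```text
{'time': np.float64(0.0), 'qpos': array([-6.931, 15.847, 86.294, -0.   , 77.961, -6.933]), 'joint_vel': array([ 0.044,  0.031, -0.031, -0.004,  0.011, -0.079]), 'tau': array([ 0.0000e+00, -4.0459e+01, -2.3723e+01,  7.0000e-02,  3.5000e-02,
       -0.0000e+00]), 'eef_pos': array([0.574, 0.   , 0.213]), 'tcp_rot': array([[-0.   ,  1.   , -0.002],
       [ 1.   ,  0.   ,  0.   ],
       [ 0.   , -0.002, -1.   ]]), 'contact_force': array([ 0.043, -0.51 ,  0.379]), 'torque': array([ 0.018, -0.035, -0.031]), 'finger_force': np.float64(0.0), 'opening': np.float64(0.094)}
scene [[0.813, -0.253, 0.524, -0.038], [-0.582, -0.366, 0.727, -0.73], [0.008, -0.896, -0.444, 0.549], [0.0, 0.0, 0.0, 1.0]] [[437.87431556860685, 0.0, 318.5197425415852], [0.0, 437.87431556860685, 240.11146123800108], [0.0, 0.0, 1.0]]
board [([317, 293, 150, 92], 0.67)]
jaw [([301, 266, 23, 19], 0.45)]
jar [([296, 250, 26, 44], 0.77), ([303, 216, 25, 41], 0.63), ([221, 215, 26, 38], 0.58)]
crank [([357, 284, 38, 29], 0.86), ([303, 266, 25, 22], 0.54)]
fold [([361, 274, 30, 15], 0.46)]
mug [([252, 231, 32, 34], 0.84)]
spice_jar [([392, 338, 28, 46], 0.86), ([254, 231, 33, 39], 0.18)]
coaster [([354, 255, 38, 19], 0.71), ([359, 284, 36, 27], 0.71)]
side [[-0.919, -0.228, 0.321, 0.149], [-0.393, 0.573, -0.719, 0.947], [-0.02, -0.787, -0.617, 0.824], [0.0, 0.0, 0.0, 1.0]] [[477.2696297038889, 0.0, 317.5792353081921], [0.0, 477.2696297038889, 239.09651966128249], [0.0, 0.0, 1.0]]
board [([359, 245, 103, 105], 0.8)]
jaw [([369, 244, 8, 16], 0.65)]
jar [([355, 246, 27, 41], 0.87), ([269, 284, 32, 47], 0.85), ([317, 353, 38, 52], 0.83)]
crank [([364, 206, 35, 18], 0.77)]
fold [([362, 201, 26, 12], 0.59)]
mug [([328, 300, 44, 49], 0.91)]
spice_jar [([394, 186, 16, 33], 0.79), ([364, 205, 34, 16], 0.66)]
coaster [([289, 248, 34, 21], 0.77)]
```

View pics/scene0.png

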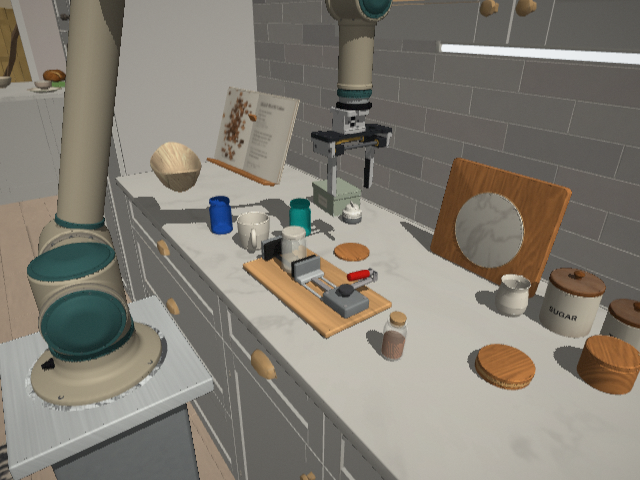

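View pics/side0.png

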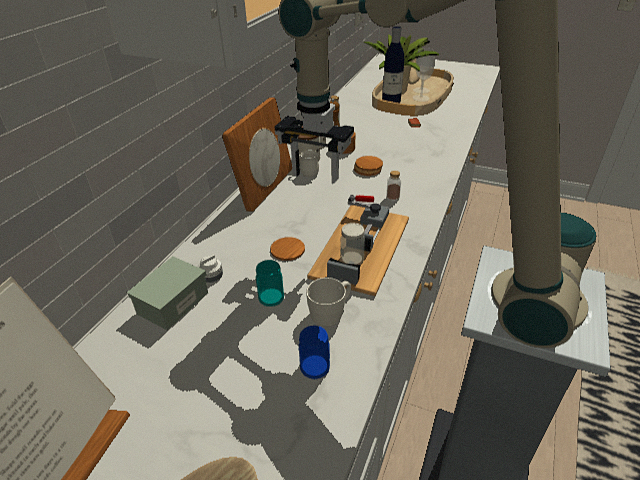

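Scene view: the vice board is at (317,293), with the clear jar and its white lid at (294,245) and the red handle at (361,274). The blue (221,215) and turquoise (300,216) jars are look-alikes, and the small red thing at (414,122) in the side view is not the handle. Next I measure the board and handle and take one close crop.

```bash
python3 - <<'E'
from h import *
B=[];R=[];H=[]
for n,(u0,v0,u1,v1) in {"scene":(235,225,400,345),"side":(300,180,420,305)}.items():
    w=np.load(n+"0.npy")[v0:v1,u0:u1].reshape(-1,3); c=np.load(n+"0px.npy")[v0:v1,u0:u1].reshape(-1,3).astype(int)
    b=(abs(w[:,2]-.018)<.006)&(c[:,2]-c[:,0]>50)
    r=(c[:,2]>120)&(c[:,1]<50)&(c[:,0]<60)&(w[:,2]>.04)
    print(n,b.sum(),r.sum(),w[r].mean(0).round(4),np.ptp(w[r],0).round(3))
    if n=="scene": B0=w[b]
    B.append(w[b]);R.append(w[r])
    rect=cv2.minAreaRect(w[b][:,:2].astype(np.float32)*1000); print(rect,cv2.boxPoints(rect).round(0).tolist())
B=np.vstack(B);rect=cv2.minAreaRect(B[:,:2].astype(np.float32)*1000);print(rect,cv2.boxPoints(rect).round(0).tolist())
R=np.vstack(R);print(R.mean(0));m=R.mean(0);print(np.linalg.svd(R-m)[2][0], np.ptp((R-m)@np.linalg.svd(R-m)[2][0]))
for n in("scene","side"):
    im=np.load(n+"0px.npy"); a=im[220:345,230:400] if n=="scene" else im[175:305,290:430]
    cv2.imwrite(f"pics/c_{n}.png",cv2.resize(a,None,fx=4,fy=4,interpolation=cv2.INTER_CUBIC))
E
```

```text
scene 3721 138 [ 0.4853 -0.1473  0.0844] [0.051 0.017 0.016]
((451.6893615722656, -23.824432373046875), (181.6887664794922, 343.40582275390625), 1.3263095617294312) [[357.0, 146.0], [365.0, -198.0], [546.0, -193.0], [539.0, 150.0]]
side 2816 22 [ 0.4846 -0.1401  0.0874] [0.048 0.008 0.01 ]
((450.7942810058594, -19.635162353515625), (179.9482421875, 342.4621887207031), 0.9832782745361328) [[358.0, 150.0], [364.0, -192.0], [544.0, -189.0], [538.0, 153.0]]
((451.47296142578125, -21.819992065429688), (182.0286407470703, 347.42364501953125), 1.3263096809387207) [[356.0, 150.0], [365.0, -198.0], [546.0, -193.0], [538.0, 154.0]]
[ 0.48518572 -0.14629999  0.0847848 ]
[-0.98797677  0.00633735  0.15447243] 0.051594164070268386
```

View pics/c_scene.png

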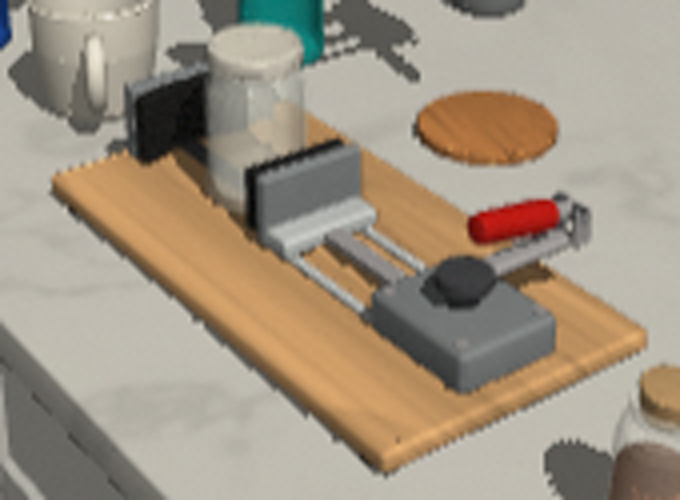

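Crop: the red handle is folded nearly flat along the crank arm, with its hinge at the right end near crop (580,220). The jar stands clear of both jaws. Board centre is at about (0.451, -0.022) with yaw 1.3°. The crank axis is at about (0.454, -0.142), the hinge at (0.527, -0.140) and the fold is about 0.15. The red blob agrees with this. I'll move above the grip point with the fingers across the handle.

{"name": "arm_command", "arguments": {
  "targets": [
    [[-0.03,-0.02,0],[0,0,-0.12],0.094],
    [[-0.06,-0.04,0],[0,0,-0.24],0.07],
    [[-0.09,-0.06,0],[0,0,-0.36],0.05],
    [[-0.12,-0.08,0],[0,0,-0.48],0.05],
    [[-0.141,-0.092,0],[0,0,-0.6],0.05],
    [[-0.141,-0.092,0],[0,0,-0.72],0.05],
    [[-0.141,-0.092,0],[0,0,-0.84],0.05],
    [[-0.141,-0.092,0],[0,0,-0.96],0.05],
    [[-0.141,-0.092,0],[0,0,-1.08],0.05],
    [[-0.141,-0.092,0],[0,0,-1.2],0.05],
    [[-0.141,-0.092,0],[0,0,-1.32],0.05],
    [[-0.141,-0.092,0],[0,0,-1.44],0.05],
    [[-0.141,-0.092,0],[0,0,-1.56],0.05],
    [[-0.141,-0.092,0],[0,0,-1.594],0.05],
    [[-0.141,-0.092,0],[0,0,-1.594],0.05],
    [[-0.141,-0.092,0],[0,0,-1.594],0.05],
    [[-0.141,-0.092,0],[0,0,-1.594],0.05]
  ],
  "squeeze": 12
}}

```text
time: 2.32
eef_pos: [0.483, -0.141, 0.2135]
tcp_rot: [[-1.0, -0.022, 0.0], [-0.022, 1.0, -0.0], [-0.0, -0.0, -1.0]]
contact_force: [0.0, -0.2, 0.4]
opening: 0.0498
finger_force: 0.0
```

```bash
python3 - <<'E'
from h import *
s=ctrl.read_state();print(s["qpos"],s["eef_pos"],s["tcp_rot"].round(3).tolist(),s["opening"])
p=cam("wrist"); w=cloud(p);c=p["pixels"].astype(int)
cv2.imwrite("pics/w1.png",p["pixels"])
r=(c[...,2]>110)&(c[...,1]<60)&(c[...,0]<60)&(w[...,2]>.04)
P=w[r];P=P[np.isfinite(P).all(1)];print(len(P),P.mean(0),P.min(0),P.max(0))
# top line of handle per x slice
for x in np.arange(.455,.53,.008):
    q=P[abs(P[:,0]-x)<.004]
    if len(q)>5: print(round(x,3),len(q),q[:,1].min().round(4),q[:,1].max().round(4),np.percentile(q[:,2],98).round(4))
b=(abs(w[...,2]-.018)<.004)&(c[...,2]-c[...,0]>50)
print(cv2.minAreaRect(w[b][:,:2].astype(np.float32)*1000))
E
```

```text
[-2.42015850e+01  9.58968523e+00  9.46088165e+01  1.20875319e-03
  7.57916240e+01 -1.15479128e+02] [ 0.48303905 -0.14100643  0.21352245] [[-1.0, -0.022, 0.0], [-0.022, 1.0, -0.0], [-0.0, -0.0, -1.0]] 0.04982933096804706
861 [ 0.48591536 -0.14354167  0.08890001] [ 0.46180192 -0.15147453  0.04487152] [ 0.51338931 -0.13673847  0.09429675]
0.463 98 -0.1497 -0.137 0.0937
0.471 146 -0.1505 -0.1368 0.094
0.479 146 -0.1515 -0.1374 0.0927
0.487 136 -0.1503 -0.1371 0.0916
0.495 132 -0.1502 -0.1369 0.0907
0.503 125 -0.1501 -0.1367 0.0893
0.511 78 -0.1491 -0.1374 0.0878
((451.948486328125, -23.140426635742188), (178.01864624023438, 337.7586364746094), 1.3146543502807617)
```

View pics/w1.png

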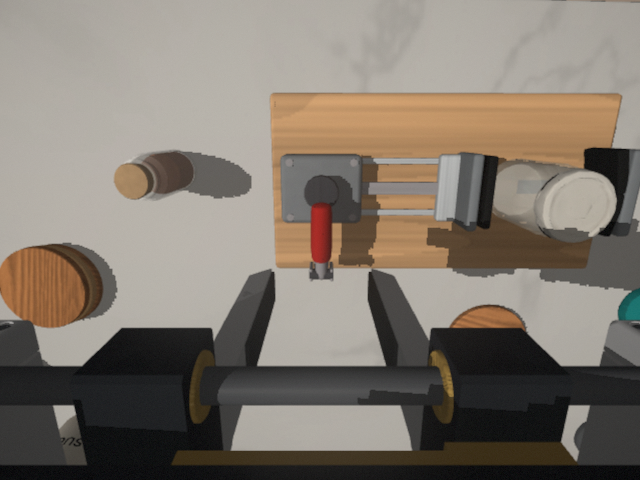

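The wrist view shows the red handle at (320,235) lying on the arm toward the knob, centred between the open fingers. The measurement gives fold about 0.16 and a grip point at about (0.484, -0.143, 0.083). I'll descend and pinch.

{"name": "arm_command", "arguments": {
  "targets": [
    [[-0.001,-0.002,0.02],[0,0,0],0.05],
    [[-0.001,-0.002,0.045],[0,0,0],0.05],
    [[-0.001,-0.002,0.07],[0,0,0],0.05],
    [[-0.001,-0.002,0.095],[0,0,0],0.05],
    [[-0.001,-0.002,0.115],[0,0,0],0.045],
    [[-0.001,-0.002,0.127],[0,0,0],0.04],
    [[-0.001,-0.002,0.137],[0,0,0],0.036],
    [[-0.001,-0.002,0.137],[0,0,0],0.03],
    [[-0.001,-0.002,0.137],[0,0,0],0.01],
    [[-0.001,-0.002,0.137],[0,0,0],0.01],
    [[-0.001,-0.002,0.137],[0,0,0],0.01],
    [[-0.001,-0.002,0.137],[0,0,0],0.01],
    [[-0.001,-0.002,0.137],[0,0,0],0.01]
  ],
  "squeeze": 12
}}

```text
time: 3.45
eef_pos: [0.4845, -0.1416, 0.0772]
tcp_rot: [[-1.0, -0.022, 0.001], [-0.022, 1.0, 0.002], [-0.002, 0.002, -1.0]]
contact_force: [0.8, 5.3, -0.3]
opening: 0.0174
finger_force: 12.0
```

{"name": "arm_command", "arguments": {
  "targets": [
    [[0,0.0015,0],[0,0,0],0.01],
    [[-0.0014,0.0015,-0.006],[0,0,0],0.01],
    [[-0.0038,0.0015,-0.012],[0,0,0],0.01],
    [[-0.007,0.0015,-0.018],[0,0,0],0.01],
    [[-0.011,0.0015,-0.023],[0,0,0],0.01],
    [[-0.016,0.0015,-0.0275],[0,0,0],0.01],
    [[-0.0215,0.0015,-0.031],[0,0,0],0.01],
    [[-0.0275,0.0015,-0.034],[0,0,0],0.01],
    [[-0.034,0.0015,-0.036],[0,0,0],0.01],
    [[-0.04,0.0015,-0.037],[0,0,0],0.01],
    [[-0.0435,0.0015,-0.037],[0,0,0],0.01],
    [[-0.0455,0.0015,-0.037],[0,0,0],0.01],
    [[-0.0455,0.0015,-0.037],[0,0,0],0.01],
    [[-0.0455,0.0015,-0.037],[0,0,0],0.01]
  ]
}}

```text
time: 4.62
eef_pos: [0.53, -0.1403, 0.1147]
tcp_rot: [[-1.0, -0.023, 0.001], [-0.023, 1.0, -0.0], [-0.001, -0.0, -1.0]]
contact_force: [-3.8, 3.3, 5.1]
opening: 0.0141
finger_force: 11.0
```

```bash
python3 - <<'E'
from h import *
p=cam("side"); c=p["pixels"].astype(int);w=cloud(p)
s=p["pixels"][130:310,290:440];cv2.imwrite("pics/s2.png",cv2.resize(s,None,fx=3.3,fy=3.3,interpolation=cv2.INTER_CUBIC))
for n,b in(("side",(300,150,420,305)),("scene",(235,200,420,345))):
    p=cam(n);c=p["pixels"].astype(int);w=cloud(p)
    r=(c[...,2]>110)&(c[...,1]<50)&(c[...,0]<60)&(w[...,2]>.04);m=np.zeros_like(r);m[b[1]:b[3],b[0]:b[2]]=1
    P=w[r&m];print(len(P),P.mean(0).round(4) if len(P) else 0,P.min(0),P.max(0), np.linalg.svd(P-P.mean(0))[2][0])
E
```

```text
3 [ 0.5055 -0.1392  0.1354] [ 0.5040076  -0.14056196  0.1342076 ] [ 0.50657402 -0.13746045  0.13606362] [-0.41803272 -0.77692258  0.47078652]
60 [ 0.5134 -0.1461  0.1142] [ 0.50272193 -0.15087903  0.08834434] [ 0.52493807 -0.12405283  0.13878599] [-0.28944516  0.14970915  0.94541455]
```

View pics/s2.png

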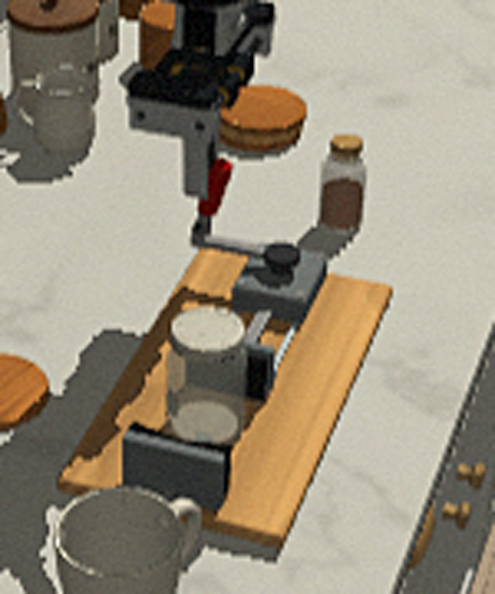

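The side view shows the handle (crop 215,190) still leaning about 17° inward. The pads have slid to its outer flank, which fits the 14 mm opening. I'll regrip on its axis.

{"name": "arm_command", "arguments": {
  "targets": [
    [[0,0.001,0],[0,0,0],0.04],
    [[0,0.001,0],[0,0,0],0.04],
    [[0,0.001,0],[0,0,0],0.04],
    [[0.008,0.001,0],[0,0,0],0.04],
    [[0.016,0.001,0],[0,0,0],0.04],
    [[0.016,0.001,0],[0,0,0],0.04],
    [[0.016,0.001,0],[0,0,0],0.01],
    [[0.016,0.001,0],[0,0,0],0.01],
    [[0.016,0.001,0],[0,0,0],0.01],
    [[0.016,0.001,0],[0,0,0],0.01],
    [[0.016,0.001,0],[0,0,0],0.01]
  ],
  "squeeze": 25
}}

```text
time: 5.68
eef_pos: [0.5138, -0.1403, 0.1136]
tcp_rot: [[-1.0, -0.024, 0.0], [-0.024, 1.0, -0.001], [-0.0, -0.001, -1.0]]
contact_force: [0.2, -1.4, 1.0]
opening: 0.0177
finger_force: 25.0
```

{"name": "arm_command", "arguments": {
  "targets": [
    [[-0.004,0,-0.001],[0,0,0],0.01],
    [[-0.008,0,-0.0015],[0,0,0],0.01],
    [[-0.012,0,-0.002],[0,0,0],0.01],
    [[-0.015,0,-0.002],[0,0,0],0.01],
    [[-0.017,0,-0.002],[0,0,0],0.01],
    [[-0.019,0,-0.002],[0,0,0],0.01],
    [[-0.019,0,-0.002],[0,0,0],0.01]
  ]
}}

```text
time: 6.27
eef_pos: [0.5281, -0.1399, 0.1147]
tcp_rot: [[-1.0, -0.025, -0.01], [-0.025, 1.0, -0.001], [0.01, -0.001, -1.0]]
contact_force: [-7.7, -3.6, 3.1]
opening: 0.0175
finger_force: 25.0
```

```bash
python3 - <<'E'
from h import *
for n,b in(("side",(300,150,420,305)),("scene",(235,200,420,345))):
    p=cam(n);c=p["pixels"].astype(int);w=cloud(p)
    r=(c[...,2]>110)&(c[...,1]<50)&(c[...,0]<60)&(w[...,2]>.04);m=np.zeros_like(r);m[b[1]:b[3],b[0]:b[2]]=1
    P=w[r&m];print(n,len(P),P.mean(0).round(4),P.min(0),P.max(0), np.linalg.svd(P-P.mean(0))[2][0]) if len(P) else print(n,0)
E
```

```text
side 0
scene 28 [ 0.5212 -0.1478  0.098 ] [ 0.51541821 -0.15102844  0.09044502] [ 0.52834142 -0.14290491  0.10887159] [ 0.44209259 -0.16517547 -0.88162986]
```

The handle is at its stop: 7.7 N back-pressure, full 17.5 mm grip, x = 0.528 over the hinge. I'll turn the crank with a slight outward bias.

{"name": "arm_command", "arguments": {
  "targets": [
    [[0.001,-0.0038,0],[0,0,0.05],0.01],
    [[0.0019,-0.0076,0],[0,0,0.1],0.01],
    [[0.0024,-0.0114,0],[0,0,0.15],0.01],
    [[0.003,-0.0151,0],[0,0,0.2],0.01],
    [[0.0039,-0.0188,0],[0,0,0.25],0.01],
    [[0.0049,-0.0225,0],[0,0,0.3],0.01],
    [[0.0061,-0.0261,0],[0,0,0.35],0.01],
    [[0.0075,-0.0296,0],[0,0,0.4],0.01],
    [[0.0091,-0.0331,0],[0,0,0.45],0.01],
    [[0.0108,-0.0364,0],[0,0,0.5],0.01],
    [[0.0108,-0.0364,0],[0,0,0.5],0.01],
    [[0.0108,-0.0364,0],[0,0,0.5],0.01]
  ],
  "squeeze": 25
}}

```text
time: 7.37
eef_pos: [0.522, -0.1701, 0.1148]
tcp_rot: [[-0.887, 0.461, -0.002], [0.461, 0.887, 0.012], [0.007, 0.01, -1.0]]
contact_force: [1.2, 10.9, 1.6]
opening: 0.0175
finger_force: 25.0
```

```bash
cat >> h.py <<'E'
def crank(C=(.455,-.1416),yaw=.023):
    s=ctrl.read_state();R=s["tcp_rot"];g=s["eef_pos"]-.011*R[:,2];d=g[:2]-C
    a=np.arctan2(d[1],d[0])-yaw;r=np.hypot(*d);u=d/r;t=np.array([u[1],-u[0]])
    f=-s["contact_force"]
    x=-R[:2,0];tool=-(np.arctan2(x[1],x[0])-yaw)
    print("t",s["time"],"crank",round(-a,4),"r",round(r,4),"Ft",round(f[:2]@t,2),"Fr_out",round(f[:2]@u,2),"Fz",round(f[2],2),"toolang",round(tool,3),"z",g[2].round(4),"tilt",R[2,:2].round(3),"open",round(s["opening"],4),"fing",round(float(s["finger_force"]),1))
E
python3 -c "
from h import *
crank()"
```

```text
t 7.3667 crank 0.4272 r 0.0729 Ft 10.53 Fr_out 3.15 Fz -1.56 toolang 0.502 z 0.1258 tilt [0.007 0.01 ] open 0.0175 fing 25.0
```

Free turning matches: Ft is 10.5 N at r = 72.9 mm. I'll continue.

{"name": "arm_command", "arguments": {
  "targets": [
    [[0.0001,-0.0038,0],[0,0,0.05],0.01],
    [[0.0004,-0.0076,0],[0,0,0.1],0.01],
    [[0.0009,-0.0114,0],[0,0,0.15],0.01],
    [[0.0015,-0.0151,0],[0,0,0.2],0.01],
    [[0.0024,-0.0188,0],[0,0,0.25],0.01],
    [[0.0034,-0.0225,0],[0,0,0.3],0.01],
    [[0.0046,-0.0261,0],[0,0,0.35],0.01],
    [[0.006,-0.0296,0],[0,0,0.4],0.01],
    [[0.006,-0.0296,0],[0,0,0.4],0.01],
    [[0.006,-0.0296,0],[0,0,0.4],0.01]
  ]
}}

```text
time: 8.2
eef_pos: [0.5053, -0.1943, 0.1149]
tcp_rot: [[-0.637, 0.771, 0.003], [0.771, 0.637, 0.011], [0.006, 0.009, -1.0]]
contact_force: [3.9, 10.0, -0.9]
opening: 0.0174
finger_force: 25.0
```

```bash
python3 -c "
from h import *
crank()"
```

```text
t 8.2 crank 0.8327 r 0.0729 Ft 9.73 Fr_out 4.55 Fz 0.9 toolang 0.903 z 0.1259 tilt [0.006 0.009] open 0.0174 fing 25.0
```

```bash
python3 - <<'E'
from h import *
c,s=np.cos(.023),np.sin(.023)
for n in("side","scene"):
    p=cam(n);w=cloud(p).reshape(-1,3)
    d=w[:,:2]-[.4522,-.0217];b=np.c_[d@[c,s],d@[-s,c]]
    k=(abs(b[:,0])<.045)&(b[:,1]>0)&(b[:,1]<.2)
    for zl,zh in((.045,.064),(.064,.072),(.105,.125)):
        m=k&(w[:,2]>zl)&(w[:,2]<zh);print(n,zl,np.histogram(b[m,1],np.arange(0,.2,.005))[0].tolist())
E
```

```text
side 0.045 [0, 0, 0, 0, 0, 0, 0, 1, 11, 21, 3, 13, 20, 0, 0, 0, 0, 0, 4, 5, 10, 8, 20, 41, 44, 1, 0, 5, 18, 24, 3, 16, 158, 14, 0, 0, 0, 0, 0]
side 0.064 [0, 0, 0, 0, 0, 0, 0, 0, 2, 5, 0, 0, 2, 0, 0, 0, 0, 0, 2, 4, 3, 7, 11, 21, 17, 0, 0, 0, 9, 19, 20, 46, 36, 6, 0, 0, 0, 0, 0]
side 0.105 [0, 0, 0, 0, 0, 0, 0, 0, 0, 0, 0, 0, 2, 9, 21, 24, 27, 36, 27, 26, 38, 36, 26, 47, 4, 0, 0, 0, 0, 0, 0, 0, 0, 0, 0, 0, 0, 0, 0]
scene 0.045 [0, 0, 0, 0, 0, 0, 19, 164, 24, 5, 46, 26, 14, 12, 14, 14, 8, 9, 9, 5, 3, 0, 0, 0, 0, 0, 2, 46, 51, 12, 17, 8, 0, 0, 0, 0, 0, 0, 0]
scene 0.064 [0, 0, 0, 0, 0, 0, 0, 10, 14, 0, 0, 11, 25, 16, 8, 5, 5, 3, 3, 3, 0, 0, 0, 0, 0, 0, 0, 3, 10, 5, 23, 12, 1, 0, 0, 0, 0, 0, 0]
scene 0.105 [0, 0, 0, 0, 0, 0, 0, 0, 0, 0, 0, 2, 38, 36, 30, 22, 30, 26, 23, 20, 19, 21, 11, 2, 0, 0, 0, 0, 0, 0, 0, 0, 0, 0, 0, 0, 0, 0, 0]
```

{"name": "arm_command", "arguments": {
  "targets": [
    [[0,-0.0023,0],[0,0,0.03],0.01],
    [[0.0001,-0.0046,0],[0,0,0.06],0.01],
    [[0.0001,-0.0046,0],[0,0,0.06],0.01],
    [[0.0001,-0.0046,0],[0,0,0.06],0.01]
  ]
}}

```text
time: 8.63
eef_pos: [0.5023, -0.1971, 0.1149]
tcp_rot: [[-0.59, 0.807, 0.004], [0.807, 0.59, 0.011], [0.006, 0.009, -1.0]]
contact_force: [5.6, 10.7, -1.7]
opening: 0.0175
finger_force: 25.0
```

```bash
python3 -c "
from h import *
crank()"
```

```text
t 8.6333 crank 0.8898 r 0.0729 Ft 11.16 Fr_out 4.52 Fz 1.65 toolang 0.963 z 0.1259 tilt [0.006 0.009] open 0.0175 fing 25.0
```

From depth, the jar–heel gap was still 16 mm or more at 0.83 rad, so the jar goes tight at about 1.3 to 1.5. I'll go to 1.14.

{"name": "arm_command", "arguments": {
  "targets": [
    [[0.0001,-0.0038,0],[0,0,0.05],0.01],
    [[0.0004,-0.0076,0],[0,0,0.1],0.01],
    [[0.0009,-0.0114,0],[0,0,0.15],0.01],
    [[0.0015,-0.0151,0],[0,0,0.2],0.01],
    [[0.0024,-0.0188,0],[0,0,0.25],0.01],
    [[0.0024,-0.0188,0],[0,0,0.25],0.01],
    [[0.0024,-0.0188,0],[0,0,0.25],0.01]
  ]
}}

```text
time: 9.22
eef_pos: [0.4866, -0.2072, 0.115]
tcp_rot: [[-0.372, 0.928, 0.006], [0.928, 0.372, 0.009], [0.006, 0.009, -1.0]]
contact_force: [7.4, 8.9, -4.4]
opening: 0.0172
finger_force: 25.0
```

```bash
python3 - <<'E'
from h import *
crank()
c,s=np.cos(.023),np.sin(.023)
for n in("side",):
    p=cam(n);w=cloud(p).reshape(-1,3)
    d=w[:,:2]-[.4522,-.0217];b=np.c_[d@[c,s],d@[-s,c]]
    k=(abs(b[:,0])<.045)&(b[:,1]>0)&(b[:,1]<.2)
    for zl,zh in((.045,.072),(.105,.125)):
        m=k&(w[:,2]>zl)&(w[:,2]<zh);print(n,zl,np.histogram(b[m,1],np.arange(0,.2,.005))[0].tolist())
    cv2.imwrite("pics/s3.png",cv2.resize(p["pixels"][190:300,300:420],None,fx=5,fy=5,interpolation=cv2.INTER_CUBIC))
E
```

```text
t 9.2167 crank 1.1462 r 0.0729 Ft 10.53 Fr_out 4.86 Fz 4.44 toolang 1.213 z 0.126 tilt [0.006 0.009] open 0.0172 fing 25.0
side 0.045 [0, 0, 0, 0, 0, 0, 0, 0, 0, 4, 18, 20, 3, 26, 12, 0, 0, 0, 3, 4, 7, 6, 14, 18, 34, 50, 45, 2, 22, 49, 21, 67, 196, 11, 0, 0, 0, 0, 0]
side 0.105 [0, 0, 0, 0, 0, 0, 0, 0, 0, 0, 0, 0, 0, 0, 3, 13, 21, 21, 31, 30, 26, 35, 33, 36, 33, 40, 2, 0, 0, 0, 0, 0, 0, 0, 0, 0, 0, 0, 0]
```

View pics/s3.png

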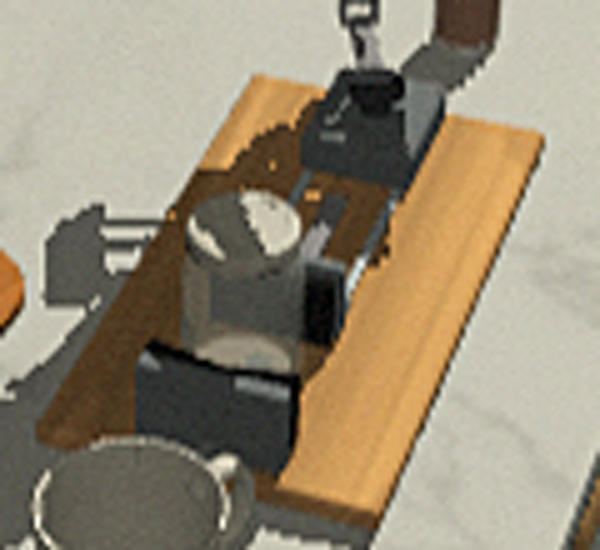

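The side view shows the jar (crop 240,290) pushed along by the jaw, still about 10 mm short of the heel.

{"name": "arm_command", "arguments": {
  "targets": [
    [[0.0001,-0.003,0],[0,0,0.04],0.01],
    [[0.0003,-0.0061,0],[0,0,0.08],0.01],
    [[0.0006,-0.0091,0],[0,0,0.12],0.01],
    [[0.0006,-0.0091,0],[0,0,0.12],0.01],
    [[0.0006,-0.0091,0],[0,0,0.12],0.01]
  ]
}}

```text
time: 9.68
eef_pos: [0.4787, -0.2105, 0.115]
tcp_rot: [[-0.258, 0.966, 0.007], [0.966, 0.258, 0.008], [0.006, 0.009, -1.0]]
contact_force: [8.9, 8.6, -5.1]
opening: 0.0175
finger_force: 25.0
```

```bash
python3 -c "
from h import *
crank()"
```

```text
t 9.6833 crank 1.264 r 0.0729 Ft 11.22 Fr_out 5.26 Fz 5.12 toolang 1.333 z 0.126 tilt [0.006 0.009] open 0.0175 fing 25.0
```

{"name": "arm_command", "arguments": {
  "targets": [
    [[0,-0.0023,0],[0,0,0.03],0.01],
    [[0.0001,-0.0046,0],[0,0,0.06],0.01],
    [[0.0001,-0.0046,0],[0,0,0.06],0.01],
    [[0.0001,-0.0046,0],[0,0,0.06],0.01]
  ]
}}

```text
time: 10.02
eef_pos: [0.4746, -0.2118, 0.115]
tcp_rot: [[-0.2, 0.98, 0.008], [0.98, 0.199, 0.008], [0.006, 0.01, -1.0]]
contact_force: [9.1, 9.0, -5.5]
opening: 0.0177
finger_force: 25.0
```

```bash
python3 -c "
from h import *
crank()"
```

```text
t 10.0167 crank 1.3226 r 0.0729 Ft 11.18 Fr_out 6.22 Fz 5.54 toolang 1.393 z 0.126 tilt [0.006 0.01 ] open 0.0177 fing 25.0
```

{"name": "arm_command", "arguments": {
  "targets": [
    [[0,-0.0023,0],[0,0,0.03],0.01],
    [[0.0001,-0.0046,0],[0,0,0.06],0.01],
    [[0.0001,-0.0046,0],[0,0,0.06],0.01],
    [[0.0001,-0.0046,0],[0,0,0.06],0.01]
  ]
}}

```text
time: 10.35
eef_pos: [0.4703, -0.2128, 0.115]
tcp_rot: [[-0.14, 0.99, 0.009], [0.99, 0.14, 0.007], [0.006, 0.01, -1.0]]
contact_force: [9.4, 8.2, -5.8]
opening: 0.0175
finger_force: 25.0
```

```bash
python3 -c "
from h import *
crank()"
```

```text
t 10.35 crank 1.3832 r 0.0729 Ft 10.93 Fr_out 6.01 Fz 5.76 toolang 1.453 z 0.126 tilt [0.006 0.01 ] open 0.0175 fing 25.0
```

{"name": "arm_command", "arguments": {
  "targets": [
    [[0,-0.0023,0],[0,0,0.03],0.01],
    [[0.0001,-0.0046,0],[0,0,0.06],0.01],
    [[0.0001,-0.0046,0],[0,0,0.06],0.01],
    [[0.0001,-0.0046,0],[0,0,0.06],0.01]
  ]
}}

```text
time: 10.68
eef_pos: [0.466, -0.2137, 0.1151]
tcp_rot: [[-0.081, 0.997, 0.009], [0.997, 0.081, 0.007], [0.006, 0.01, -1.0]]
contact_force: [9.7, 7.1, -6.8]
opening: 0.0177
finger_force: 25.0
```

```bash
python3 -c "
from h import *
crank()"
```

```text
t 10.6833 crank 1.4433 r 0.073 Ft 10.67 Fr_out 5.57 Fz 6.84 toolang 1.513 z 0.1261 tilt [0.006 0.01 ] open 0.0177 fing 25.0
```

{"name": "arm_command", "arguments": {
  "targets": [
    [[0,-0.0023,0],[0,0,0.03],0.01],
    [[0.0001,-0.0046,0],[0,0,0.06],0.01],
    [[0.0001,-0.0046,0],[0,0,0.06],0.01],
    [[0.0001,-0.0046,0],[0,0,0.06],0.01]
  ]
}}

```text
time: 11.02
eef_pos: [0.4617, -0.2142, 0.1151]
tcp_rot: [[-0.021, 1.0, 0.01], [1.0, 0.021, 0.006], [0.006, 0.01, -1.0]]
contact_force: [10.5, 6.6, -8.0]
opening: 0.018
finger_force: 25.0
```

```bash
python3 -c "
from h import *
crank()"
```

```text
t 11.0167 crank 1.5037 r 0.073 Ft 11.08 Fr_out 5.61 Fz 8.01 toolang 1.573 z 0.1261 tilt [0.006 0.01 ] open 0.018 fing 25.0
```

{"name": "arm_command", "arguments": {
  "targets": [
    [[0,-0.0023,0],[0,0,0.03],0.01],
    [[0.0001,-0.0046,0],[0,0,0.06],0.01],
    [[0.0001,-0.0046,0],[0,0,0.06],0.01],
    [[0.0001,-0.0046,0],[0,0,0.06],0.01]
  ]
}}

```text
time: 11.35
eef_pos: [0.4574, -0.2145, 0.1151]
tcp_rot: [[0.039, 0.999, 0.01], [0.999, -0.039, 0.006], [0.006, 0.01, -1.0]]
contact_force: [10.5, 7.0, -7.5]
opening: 0.0174
finger_force: 25.0
```

```bash
python3 -c "
from h import *
crank()"
```

```text
t 11.35 crank 1.5622 r 0.073 Ft 10.68 Fr_out 6.65 Fz 7.46 toolang 1.633 z 0.1261 tilt [0.006 0.01 ] open 0.0174 fing 25.0
```

{"name": "arm_command", "arguments": {
  "targets": [
    [[0,-0.0023,0],[0,0,0.03],0.01],
    [[0.0001,-0.0046,0],[0,0,0.06],0.01],
    [[0.0001,-0.0046,0],[0,0,0.06],0.01],
    [[0.0001,-0.0046,0],[0,0,0.06],0.01]
  ]
}}

```text
time: 11.68
eef_pos: [0.4546, -0.2154, 0.1154]
tcp_rot: [[0.099, 0.995, 0.014], [0.995, -0.099, 0.003], [0.005, 0.014, -1.0]]
contact_force: [14.2, 5.0, -8.9]
opening: 0.0172
finger_force: 25.0
```

```bash
python3 -c "
from h import *
crank()"
```

```text
t 11.6833 crank 1.602 r 0.0738 Ft 14.12 Fr_out 5.1 Fz 8.88 toolang 1.693 z 0.1264 tilt [0.005 0.014] open 0.0172 fing 25.0
```

Contact with the heel: Ft is 14.1 N, so the clamp force is about 9 N. Smaller steps from here.

{"name": "arm_command", "arguments": {
  "targets": [
    [[0,-0.0008,0],[0,0,0.01],0.01],
    [[0,-0.0015,0],[0,0,0.02],0.01],
    [[0,-0.0015,0],[0,0,0.02],0.01],
    [[0,-0.0015,0],[0,0,0.02],0.01]
  ]
}}

```text
time: 12.02
eef_pos: [0.454, -0.2155, 0.1154]
tcp_rot: [[0.119, 0.993, 0.016], [0.993, -0.12, 0.003], [0.005, 0.015, -1.0]]
contact_force: [15.3, 4.7, -11.5]
opening: 0.0174
finger_force: 25.0
```

```bash
python3 -c "
from h import *
crank();print(ctrl.read_state()['contact_force'],ctrl.read_state()['torque'])"
```

```text
t 12.0167 crank 1.6096 r 0.0739 Ft 15.26 Fr_out 4.94 Fz 11.51 toolang 1.714 z 0.1264 tilt [0.005 0.015] open 0.0174 fing 25.0
[ 15.33741336   4.69337145 -11.50734871] [ 1.09533355 -3.19577621  0.01866561]
```

{"name": "arm_command", "arguments": {
  "targets": [
    [[0,-0.0006,0],[0,0,0.007],0.01],
    [[0,-0.0011,0],[0,0,0.014],0.01],
    [[0,-0.0011,0],[0,0,0.014],0.01],
    [[0,-0.0011,0],[0,0,0.014],0.01],
    [[0,-0.0011,0],[0,0,0.014],0.01],
    [[0,-0.0011,0],[0,0,0.014],0.01]
  ]
}}

```text
time: 12.52
eef_pos: [0.4534, -0.2157, 0.1155]
tcp_rot: [[0.133, 0.991, 0.017], [0.991, -0.133, 0.002], [0.005, 0.016, -1.0]]
contact_force: [16.0, 4.6, -12.6]
opening: 0.0179
finger_force: 24.9
```

```bash
python3 -c "
from h import *
crank()
for i in range(3): ctrl.read_camera('side'); crank()"
```

```text
t 12.5167 crank 1.6173 r 0.0742 Ft 15.87 Fr_out 4.98 Fz 12.63 toolang 1.727 z 0.1265 tilt [0.005 0.016] open 0.0179 fing 24.9
t 12.5667 crank 1.6169 r 0.0742 Ft 16.12 Fr_out 5.25 Fz 11.81 toolang 1.727 z 0.1265 tilt [0.004 0.016] open 0.0173 fing 24.9
t 12.6167 crank 1.6174 r 0.0742 Ft 17.09 Fr_out 5.1 Fz 12.07 toolang 1.727 z 0.1265 tilt [0.005 0.016] open 0.0177 fing 24.9
t 12.6667 crank 1.6172 r 0.0742 Ft 16.38 Fr_out 4.95 Fz 11.84 toolang 1.727 z 0.1265 tilt [0.005 0.016] open 0.0178 fing 24.9
```

The clamp reads about 14–15 N. I'll unload the arm before opening.

{"name": "arm_command", "arguments": {
  "targets": [
    [[0.0005,0.002,0],[0,0,0],0.01],
    [[0.001,0.004,0],[0,0,0],0.01],
    [[0.0015,0.006,0.001],[0,0,0],0.01],
    [[0.0018,0.0078,0.002],[0,0,0],0.01],
    [[0.0018,0.0078,0.002],[0,0,0],0.01],
    [[0.0018,0.0078,0.002],[0,0,0],0.01]
  ]
}}

```text
time: 13.17
eef_pos: [0.4547, -0.2154, 0.1149]
tcp_rot: [[0.13, 0.991, 0.004], [0.991, -0.13, 0.001], [0.001, 0.004, -1.0]]
contact_force: [1.1, 2.7, 7.2]
opening: 0.0175
finger_force: 25.0
```

```bash
python3 -c "
from h import *
crank()
for i in range(2): ctrl.read_camera('side'); crank()"
```

```text
t 13.1667 crank 1.5983 r 0.0738 Ft 1.07 Fr_out 2.73 Fz -7.21 toolang 1.724 z 0.1259 tilt [0.001 0.004] open 0.0175 fing 25.0
t 13.2167 crank 1.5981 r 0.0738 Ft 1.71 Fr_out 2.14 Fz -7.24 toolang 1.724 z 0.126 tilt [0.001 0.004] open 0.0175 fing 25.0
t 13.2667 crank 1.5983 r 0.0738 Ft 1.65 Fr_out 3.29 Fz -7.87 toolang 1.724 z 0.1259 tilt [0.001 0.004] open 0.0177 fing 25.0
```

{"name": "arm_command", "arguments": {
  "targets": [
    [[0,0,-0.001],[0,0,0],0.01],
    [[0,0,-0.001],[0,0,0],0.025],
    [[0,0,-0.001],[0,0,0],0.04],
    [[0,0,-0.001],[0,0,0],0.045],
    [[0,0,-0.001],[0,0,0],0.045],
    [[0,0,-0.001],[0,0,0],0.045],
    [[0,0,-0.015],[0,0,0],0.045],
    [[0,0,-0.035],[0,0,0],0.045],
    [[0,0,-0.06],[0,0,0],0.045],
    [[0,0,-0.09],[0,0,0],0.045],
    [[0,0,-0.11],[0,0,0],0.045],
    [[0,0,-0.11],[0,0,0],0.045],
    [[0,0,-0.11],[0,0,0],0.045]
  ]
}}

```text
time: 14.35
eef_pos: [0.4532, -0.2163, 0.2241]
tcp_rot: [[0.13, 0.992, 0.002], [0.992, -0.13, -0.001], [-0.001, 0.002, -1.0]]
contact_force: [-1.1, 1.0, -0.2]
opening: 0.0448
finger_force: 0.0
```

```bash
python3 - <<'E'
from h import *
crank();C=np.array([.455,-.1416])
for n,b in(("side",(300,130,440,305)),("scene",(235,200,420,345))):
    p=cam(n);c=p["pixels"].astype(int);w=cloud(p)
    r=(c[...,2]>100)&(c[...,1]<60)&(c[...,0]<60)&(w[...,2]>.04);m=np.zeros_like(r);m[b[1]:b[3],b[0]:b[2]]=1
    P=w[r&m];P=P[np.linalg.norm(P[:,:2]-[.455,-.2146],axis=1)<.05]
    print(n,len(P),P.mean(0).round(4),P.min(0).round(3),P.max(0).round(3), np.linalg.svd(P-P.mean(0))[2][0].round(3))
    d=P.mean(0)[:2]-C;print("ang",-np.arctan2(d[1],d[0])+.023)
    if n=="scene": a=p["pixels"][210:345,235:400]
    else: a2=p["pixels"][170:305,300:420]
cv2.imwrite("pics/f.png",np.hstack([cv2.resize(x,None,fx=2.8,fy=2.8*1,interpolation=cv2.INTER_CUBIC) for x in (a,a2)]))
E
```

```text
t 14.35 crank 1.6187 r 0.0747 Ft -1.16 Fr_out 0.98 Fz 0.18 toolang 1.724 z 0.2351 tilt [-0.001  0.002] open 0.0448 fing 0.0
side 12 [ 0.454  -0.208   0.1392] [ 0.448 -0.217  0.136] [ 0.461 -0.199  0.144] [ 0.021 -0.954 -0.298]
ang 1.6089956295327204
scene 215 [ 0.4513 -0.2178  0.1183] [ 0.445 -0.223  0.09 ] [ 0.461 -0.204  0.142] [-0.03  -0.117 -0.993]
ang 1.6425860013002465
```

View pics/f.png

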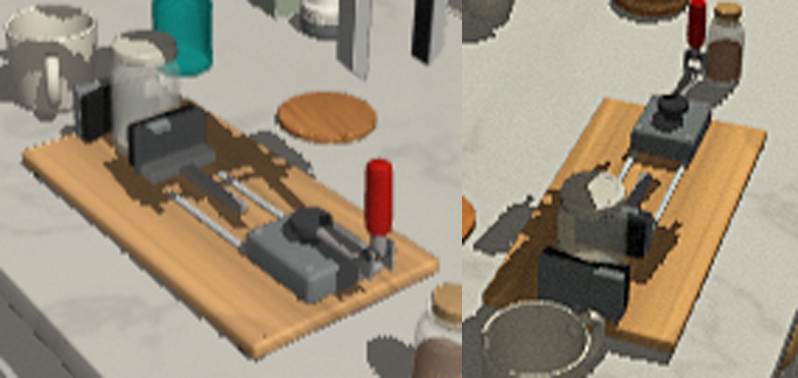

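The handle looks upright and the jar sits between the jaws, with the bystanders in place. I'll check the verticality by slices.

```bash
python3 - <<'E'
from h import *
S=[]
for i in range(4):
    p=cam("scene");c=p["pixels"].astype(int);w=cloud(p)
    r=(c[...,2]>100)&(c[...,1]<60)&(c[...,0]<60)&(w[...,2]>.085)
    P=w[r];S.append(P[np.linalg.norm(P[:,:2]-[.455,-.2146],axis=1)<.04])
P=np.vstack(S);k=[]
v=p["W"][:2,2];v=v/np.linalg.norm(v)
for z in np.arange(.094,.136,.006):
    q=P[abs(P[:,2]-z)<.003];n=q[:,:2]@v;m=q[n<np.percentile(n,60)]
    k.append((z,*np.median(m[:,:2],0)));print(np.round(k[-1],4),len(q))
k=np.array(k);print(np.polyfit(k[:,0],k[:,1],1)[0],np.polyfit(k[:,0],k[:,2],1)[0])
E
```

```text
[ 0.094   0.45   -0.2214] 79
[ 0.1     0.449  -0.2205] 97
[ 0.106   0.4498 -0.2205] 97
[ 0.112   0.4494 -0.2194] 89
[ 0.118   0.4499 -0.219 ] 91
[ 0.124   0.4503 -0.2186] 91
[ 0.13    0.4503 -0.2183] 96
[ 0.136   0.4499 -0.2171] 114
0.014898428973577005 0.09285079826165006
```

The slices suggest a possible lean of about 5° inward, though part of that may be viewing bias. To be sure, I'll press the handle radially outward against its stop with closed fingers from inside. A radial push doesn't turn the crank.

{"name": "arm_command", "arguments": {
  "targets": [
    [[0.015,-0.001,0],[0,0,-0.06],0.02],
    [[0.0297,-0.0023,0],[0,0,-0.125],0.0],
    [[0.0297,-0.0023,0],[0,0,-0.125],0.0],
    [[0.0297,-0.0023,0],[0,0,-0.125],0.0],
    [[0.0297,-0.0023,0.025],[0,0,-0.125],0.0],
    [[0.0297,-0.0023,0.05],[0,0,-0.125],0.0],
    [[0.0297,-0.0023,0.075],[0,0,-0.125],0.0],
    [[0.0297,-0.0023,0.09],[0,0,-0.125],0.0],
    [[0.0297,-0.0023,0.098],[0,0,-0.125],0.0],
    [[0.0297,-0.0023,0.098],[0,0,-0.125],0.0],
    [[0.0297,-0.0023,0.098],[0,0,-0.125],0.0]
  ],
  "squeeze": 10
}}

```text
time: 15.57
eef_pos: [0.4547, -0.1869, 0.1256]
tcp_rot: [[0.006, 1.0, 0.0], [1.0, -0.006, -0.0], [-0.0, 0.0, -1.0]]
contact_force: [0.1, -0.6, 0.8]
opening: 0.0002
finger_force: 0.0
```

```bash
python3 -c "
from h import *
crank()"
```

```text
t 15.5667 crank 1.6008 r 0.0453 Ft 0.07 Fr_out -0.64 Fz -0.79 toolang 1.6 z 0.1366 tilt [-0.  0.] open 0.0002 fing 0.0
```

{"name": "arm_command", "arguments": {
  "targets": [
    [[-0.003,0,0],[0,0,0],0.0],
    [[-0.006,0,0],[0,0,0],0.0],
    [[-0.0085,0,0],[0,0,0],0.0],
    [[-0.0085,0,0],[0,0,0],0.0]
  ]
}}

```text
time: 15.9
eef_pos: [0.4551, -0.1953, 0.1264]
tcp_rot: [[0.006, 1.0, 0.002], [1.0, -0.006, -0.001], [-0.001, 0.002, -1.0]]
contact_force: [0.2, 0.9, 0.4]
opening: 0.0008
finger_force: 0.4
```

{"name": "arm_command", "arguments": {
  "targets": [
    [[-0.0015,0,0],[0,0,0],0.0],
    [[-0.003,0,0],[0,0,0],0.0],
    [[-0.0045,0,0],[0,0,0],0.0],
    [[-0.0055,0,0],[0,0,0],0.0],
    [[-0.0055,0,0],[0,0,0],0.0]
  ]
}}

```text
time: 16.32
eef_pos: [0.4547, -0.1977, 0.1259]
tcp_rot: [[0.006, 1.0, 0.001], [1.0, -0.006, 0.005], [0.005, 0.001, -1.0]]
contact_force: [1.5, 8.3, 6.8]
opening: 0.0005
finger_force: 4.1
```

```bash
python3 -c "
from h import *
crank()"
```

```text
t 16.3167 crank 1.5996 r 0.0561 Ft 1.42 Fr_out 8.32 Fz -6.79 toolang 1.6 z 0.1369 tilt [0.005 0.001] open 0.0005 fing 4.1
```

Firm stop at R = 56.1 mm, which is exactly where an upright handle should be. I'll back off and clear.

{"name": "arm_command", "arguments": {
  "targets": [
    [[0.005,0,0],[0,0,0],0.0],
    [[0.012,0,0],[0,0,0],0.0],
    [[0.014,0,-0.01],[0,0,0],0.0],
    [[0.014,0,-0.04],[0,0,0],0.0],
    [[0.014,0,-0.07],[0,0,0],0.0],
    [[0.014,0,-0.1],[0,0,0],0.0],
    [[0.014,0,-0.11],[0,0,0],0.0],
    [[0.014,0,-0.11],[0,0,0],0.0],
    [[0.014,0,-0.11],[0,0,0],0.0]
  ]
}}

```text
time: 17.07
eef_pos: [0.4542, -0.1863, 0.2353]
tcp_rot: [[0.005, 1.0, 0.0], [1.0, -0.005, -0.001], [-0.001, 0.0, -1.0]]
contact_force: [-0.5, 0.0, -0.9]
opening: 0.0005
finger_force: 0.0
```

```bash
python3 - <<'E'
from h import *
S=[]
for i in range(4):
    p=cam("scene");c=p["pixels"].astype(int);w=cloud(p)
    r=(c[...,2]>100)&(c[...,1]<60)&(c[...,0]<60)&(w[...,2]>.085)
    P=w[r];S.append(P[np.linalg.norm(P[:,:2]-[.455,-.2146],axis=1)<.04])
P=np.vstack(S);k=[]
v=p["W"][:2,2];v=v/np.linalg.norm(v)
for z in np.arange(.094,.136,.006):
    q=P[abs(P[:,2]-z)<.003];n=q[:,:2]@v;m=q[n<np.percentile(n,60)]
    k.append((z,*np.median(m[:,:2],0)))
k=np.array(k);print(k.round(4).tolist(),np.polyfit(k[:,0],k[:,1],1)[0],np.polyfit(k[:,0],k[:,2],1)[0])
print(ctrl.read_state()["contact_force"])
E
```

```text
[[0.094, 0.4499, -0.2229], [0.1, 0.4498, -0.2224], [0.106, 0.4494, -0.2228], [0.112, 0.4501, -0.2226], [0.118, 0.4485, -0.2222], [0.124, 0.4499, -0.223], [0.13, 0.4502, -0.2231], [0.136, 0.4497, -0.2223]] 0.0014932163750041821 0.0018753307116544543
[ 0.32914299 -0.05097685 -0.270416  ]
```

The handle is now vertical in the slices (slope about 0.002), and the robot touches nothing.

```bash
python3 -c "
from h import *
print(ctrl.sign_off())"
```

```text
the job is handed in; nothing more can be done
None
```

I handed the job in at about 17 s: the handle is upright and released, and the jar is clamped at an estimated 14–15 N (worked out from the push on the handle). After the first release the handle was leaning about 5° inward, so I pressed it back against its stop before handing in.

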